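# Seat a ceramic reference flat in a measuring nest and close its swing clips

### The job

Load the measuring nest: with the fingertips, gently nudge the white ceramic disc across the dark plate until it drops fully home, lying flat, in the round recess; then push both swing clips round by their posts, as far as they go, so that they lie over the disc. Only push: do not grip or lift the disc or press it hard, and leave the loupe, the gauge block and everything else on the bench where they are.

Things in the scene. Friction and masses are not known exactly. Their poses are not given: they have to be found in the camera images.
- flat: Loose ceramic reference flat: a plain white disc 50 mm in diameter, 12 mm thick, about 90 g. Origin: centre of its underside; z is its axis, up. It starts lying on the apron of the nest, its centre 50 to 70 mm short of the recess centre (nest -x side) and up to 12 mm to either side of the nest's x axis.
- nest: Measuring nest, fixed: base, four pillars, a measuring head that looks up, and on top a dark steel plate, its upper face level, 115 mm above the bench. Origin: on the bench right under the centre of the round recess; z up; x runs from the loading apron to the recess and points roughly away from the robot (within 0.22 rad), y to its left.
- apron (a point): Middle of the loading apron, on the plate's upper face, at nest (-60, 0) mm. The plate reaches from nest x -102 to +46 mm; it is 104 mm wide round the recess (x -26 to 46) and narrows to 72 mm along the apron (x below -46). The apron is flush with the rim of the recess and has no fence: a disc pushed too far aside falls off.
- seat_centre (a point): Centre of the recess floor (the seat), 108 mm above the bench. The recess is 53 mm in diameter (1.5 mm play round the disc), 7 mm deep; its floor is a ring round a 26 mm aperture. A disc pushed over it tips nose down when its centre is about 9 mm short of the middle and drops flat when pushed on; seated, its top stands 5 mm above the plate.
- left_pivot (a point): Vertical pivot of the left clip on the plate, at nest (0, +42) mm, on a boss 7 mm in radius. The clip's flat steel bar is 10 mm wide, 5 mm thick and reaches 30 mm from the pivot; its underside is 6.5 mm above the plate, so it passes 1.5 mm over the seated disc but strikes a disc that is not down. This point is 115 mm above the bench.
- right_pivot (a point): Vertical pivot of the right clip on the plate, at nest (0, -42) mm, on a boss 7 mm in radius. The clip's flat steel bar is 10 mm wide, 5 mm thick and reaches 30 mm from the pivot; its underside is 6.5 mm above the plate, so it passes 1.5 mm over the seated disc but strikes a disc that is not down. This point is 115 mm above the bench.
- left_clip (a joint): Angle of the left swing clip, rad. 0 = closed, at its stop: the bar points from its pivot straight at the recess centre, nose over the disc. It grows as the nose swings away towards nest +x, to a stop at 1.7; it starts 0.8 to 1.3 open. No spring; friction (about 1.5 N at the post) holds it where it is left.
- right_clip (a joint): Angle of the right swing clip, rad. 0 = closed, at its stop: the bar points from its pivot straight at the recess centre, nose over the disc. It grows as the nose swings away towards nest +x, to a stop at 1.7; it starts 0.8 to 1.3 open. No spring; friction (about 1.5 N at the post) holds it where it is left.
- left_post (a point): Top centre of the upright finger post on the left clip (nest +y side): 8 mm in diameter, 21 mm from the pivot towards the clip's nose, rising 18 mm above the clip's bar. Its top is 144.5 mm above the bench (29.5 mm above the plate). It moves with the clip.
- right_post (a point): Top centre of the upright finger post on the right clip (nest -y side): 8 mm in diameter, 21 mm from the pivot towards the clip's nose, rising 18 mm above the clip's bar. Its top is 144.5 mm above the bench (29.5 mm above the plate). It moves with the clip.
- loupe: Bystander, loose: black loupe with a short handle, 42 x 66 x 24 mm, lying in front of the nest. Origin: underside, near the ring's centre.
- gauge_block: Bystander, loose: white gauge block, 10 x 35 mm, standing 40 mm high behind the nest. Origin: centre of its underside.
Mind the look-alikes: they are no part of the job. Several things have the shape of the flat; the one meant has the colours described above.

How it is judged:
By the outcome, as a careful person would: the job done as asked, in the order asked, and still so for the second after the job is handed in, with the robot touching nothing.
It also fails if it takes over 51 s, if anything falls off the work surface, if the arm or the gripper's body presses on something with over 40 N, if the wrist force passes 120 N, or if a joint passes its speed limit or range.

### The arm

A 6-joint arm with a two-finger parallel gripper is mounted at the origin on the work surface; the furniture and walls round the work are solid. World frame = base frame: x ahead of the robot, y to its left, z up, the work surface at z = 0. Lengths are in m, angles in rad, forces in N, time in s.
With the tool pointing down it reaches from about 0.425 to 0.925 m from the base axis. Payload 12.5 kg.
Tool frame: the origin (TCP) lies midway between the tips of the shut fingers; the grasp point (between the pads) lies 19 mm behind it; z points along the fingers, y is the line along which they close (so a half turn about z gives the same grasp; the last joint's range is limited). The gripper opens to 85 mm and grips with 20 to 120 N. Pads are 22 mm wide; open, the fingers measure 114 mm over their backs; the gripper's body (76 mm by 85 mm) begins 54 mm behind the grasp point. The pads swing forward as they close: fully open they stand 13 mm farther back than shut.
Start: joints at [-1.344, 0.491, 1.559, -0, 1.092, -0.106], TCP at [0.204, -0.591, 0.21] pointing down, gripper open.
Joint ranges: [-3.1, 3.1], [-0.84, 2.19], [0.05, 2.79], [-1.13, 4.28], [0.06, 2.93], [-2.69, 2.69]. Speed limits (rad/s): [2.22, 2.22, 2.79, 3.14, 3.14, 3.14].

### API

Orientations are given as a unit quaternion [w, x, y, z].
In Python, from workcell import bot gives the robot as it stands.
- The arm moves only by the shell command python3 -m crank 'ROWS'. ROWS is a JSON object of lists of equal length, an entry for each row: "translation": the shift along the world's x, y, z in m, a list of three; "twist": the turn, a rotation vector about the world's x, y, z in degrees, a list of three; "gripper": the opening, from 0 (shut) to 1 (fully open). A call has 1 to 8 rows; each row shifts and turns the commanded pose from where the row before left it; what a row does not reach is not made up. A row lasts 1/10 s, in which the tool goes at most 50 mm and 8.59 degrees, less where a joint would pass 70% of its speed; a pose out of reach is approached as far as the arm can. A call with a gripper value outside its range is refused whole. The fingers move at their own pace and stop on an object; the grip force is fixed at half the most. Time passes only in rows, so rows that do not move let the fingers close. It gives the time, the measured TCP pose, the force, the opening and the grip force at its end, in the units of the state.
- bot.read_state(): the state, without advancing time (a new reading comes with each control period).
- bot.capture(name): name is "scene" or "top" or "wrist"; returns (picture, depth): 400x640x3 uint8, red, green, blue; 400x640 float32, m along the optical axis (not along the pixel's ray), 0 where there is no reading.
- bot.calibration(name): a dict with "fov_y" (degrees; the focal length in pixels is half the picture's height over the tangent of half this angle, whatever the lens; pixels are square), "cx", "cy" (the principal point, pixels), "position" and "attitude" of the camera in the world; the wrist camera has in their place "hand_eye" (4x4, takes a point from camera to tool coordinates, whose origin is the TCP and whose axes are the flange's). Camera axes: x right, y down, z forward; pixel columns grow to the right and rows downward; lengths in m; the calibration is good to about 2 mm. A picture is of the moment at which its call begins: read the wrist's pose just before it. calibration takes no time and is no camera call.
- bot.job_done(): hands the job in; it is judged then, once.
The state is a dict: "t": time; "qpos": joint angles; "joint_vel": joint speeds; "effort": joint torques, N m; "eef_pos": TCP position; "ee_rot": TCP orientation; "ft_force": force on the tool from outside, world axes, zero at the start; "wrist_torque": the same for the moment, N m; "opening": finger opening in m; "gripper_force": force on a finger pad.
Only numpy, scipy, OpenCV 4.12 (cv2) and the standard library are available. Lean on these libraries where they do the work, as an engineer would, in place of code of your own. Each camera call takes 0.05 s, during which the arm holds its last target. There are 200 camera calls.

## Working session

There is one attempt and no reset: what is moved stays moved. The work goes in short steps, Python scripts to look and compute and a shell command to move; the robot and the scene stay as the last step left them, time stands still between calls to the robot, and variables do not carry over. Pictures are saved under pics/ and viewed, at most 12 in all, crops included, and the job is handed in when it is done.

```bash
mkdir -p pics; ls; cat > h.py <<'E'
import numpy as np,cv2
from workcell import bot
from scipy.spatial.transform import Rotation as R
def q2R(q): return R.from_quat([q[1],q[2],q[3],q[0]]).as_matrix()
def cam(name):
    s=bot.read_state(); im,d=bot.capture(name); c=bot.calibration(name)
    f=200/np.tan(np.radians(c["fov_y"])/2)
    if "hand_eye" in c:
        T=np.eye(4);T[:3,:3]=q2R(s["ee_rot"]);T[:3,3]=s["eef_pos"];T=T@np.array(c["hand_eye"])
    else:
        T=np.eye(4);a=np.array(c["attitude"]);T[:3,:3]=a if a.shape==(3,3) else q2R(a);T[:3,3]=c["position"]
    return im,d,f,c["cx"],c["cy"],T
def cloud(d,f,cx,cy,T):
    v,u=np.mgrid[:400,:640]
    P=np.stack([(u-cx)/f*d,(v-cy)/f*d,d],-1)
    return P@T[:3,:3].T+T[:3,3]
def ray(u,v,z,f,cx,cy,T):
    r=T[:3,:3]@np.array([(u-cx)/f,(v-cy)/f,1]);return T[:3,3]+r*(z-T[2,3])/r[2]
def proj(p,f,cx,cy,T):
    q=T[:3,:3].T@(np.asarray(p)-T[:3,3]);return q[0]/q[2]*f+cx,q[1]/q[2]*f+cy
E
python3 - <<'E'
from h import *
for n in["scene","top"]:
    r=cam(n); cv2.imwrite(f"pics/{n}0.png",r[0][...,::-1]); np.savez(n+"0",im=r[0],d=r[1],p=np.array(r[2:5]),T=r[5])
    print(n,bot.calibration(n)); print((r[1]>0).mean())
s=bot.read_state();print(s)
E
```

```text
pics
scene {'fov_y': 43.15451807114813, 'cx': 325.21270648252306, 'cy': 193.02833636463106, 'position': array([-0.38253193,  0.77648985,  0.83882158]), 'attitude': array([ 0.19840619, -0.39387226,  0.79330047, -0.41973086])}
0.996140625
top {'fov_y': 50.27949568674078, 'cx': 324.42783398586084, 'cy': 193.9686327941664, 'position': array([0.34146061, 0.12363708, 1.33463704]), 'attitude': array([-0.0180564 ,  0.70757763, -0.70603083,  0.02298532])}
0.99616796875
{'t': 0.1, 'qpos': array([-1.34355526e+00,  4.91488352e-01,  1.55943054e+00, -5.47514653e-05,
        1.09172370e+00, -1.05597219e-01]), 'joint_vel': array([ 0.00179251, -0.00111978, -0.00270078, -0.00098074, -0.00085907,
       -0.00025489]), 'effort': array([ 2.74636135e-03, -6.19447446e+01, -2.62025946e+01, -1.20945890e-05,
        2.90933305e-03,  1.54293868e-06]), 'eef_pos': array([ 0.20415836, -0.59045227,  0.20957851]), 'ee_rot': array([-5.22524867e-04,  9.86182036e-01,  1.65664469e-01, -5.61524285e-05]), 'ft_force': array([ 0.02444328, -0.0059118 ,  0.06843117]), 'wrist_torque': array([-0.03026031,  0.01227886,  0.0643859 ]), 'gripper_force': 0.0, 'opening': 0.08511905652862567}
```

View pics/scene0.png

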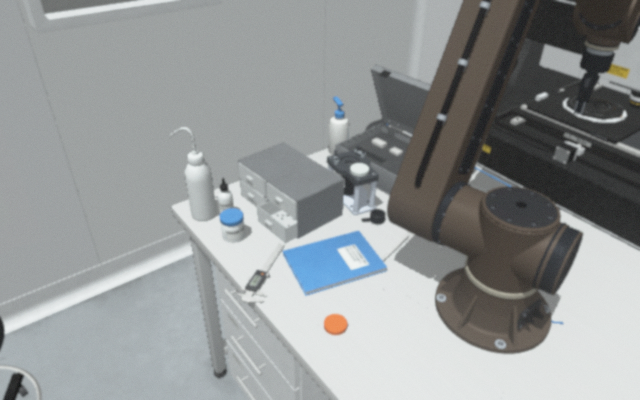

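View pics/top0.png

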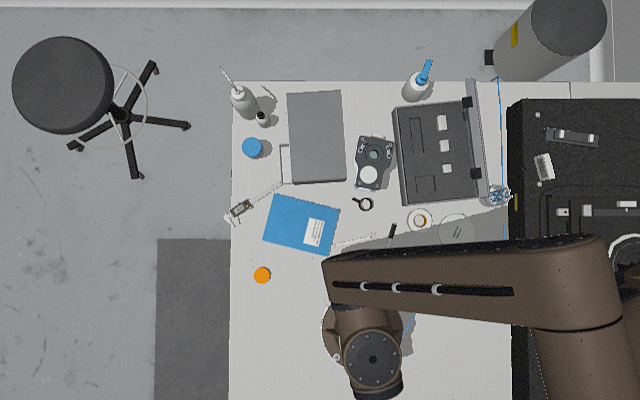

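The scene picture shows the nest at about (355,180) between the drawer cabinet and the open case. In the top picture the nest is at (373,160), the white disc on its apron at (368,175), and the loupe at (363,204).

```bash
python3 - <<'E'
from h import *
z=np.load("top0.npz");im,d,T=z["im"],z["d"],z["T"];f,cx,cy=z["p"]
P=cloud(d,f,cx,cy,T)
for u,v in[(368,175),(362,143),(388,147),(372,154),(320,140),(440,150),(475,120),(363,204),(455,225),(420,85)]: print(u,v,P[v,u].round(3))
# white disc
m=(np.abs(P[...,2]-.127)<.012)&(im.min(-1)>170); m[:, :340]=0;m[:,400:]=0;m[:130]=0;m[200:]=0
n,l,st,c=cv2.connectedComponentsWithStats(m.astype(np.uint8));print(st,c)
k=(np.abs(P[...,2]-.115)<.008);k[:, :340]=0;k[:,395:]=0;k[:125]=0;k[200:]=0
ys,xs=np.nonzero(k);q=P[ys,xs];print(q.min(0),q.max(0),len(q),np.median(q[:,2]))
print(cv2.minAreaRect(q[:,:2].astype(np.float32)*1000))
c=im[120:215,310:430][...,::-1];cv2.imwrite("pics/c1.png",cv2.resize(c,None,fx=6,fy=6,interpolation=2))
E
```

```text
368 175 [ 0.466 -0.009  0.125]
362 143 [0.557 0.009 0.132]
388 147 [ 0.543 -0.063  0.147]
372 154 [ 0.533 -0.025  0.086]
320 140 [0.568 0.128 0.119]
440 150 [ 0.551 -0.237  0.048]
475 120 [ 0.588 -0.259  0.285]
363 204 [ 0.388 -0.006  0.005]
455 225 [ 0.323 -0.289  0.018]
420 85 [ 0.729 -0.161  0.122]
[[     0      0    640    400 255754]
 [   365    135      1      1      1]
 [   344    136      1      1      1]
 [   361    145      2      4      4]
 [   358    149      1      2      2]
 [   345    150      1      2      2]
 [   387    151      1      2      2]
 [   389    150      1      1      1]
 [   346    164      1      1      1]
 [   360    166     17     17    232]] [[319.45348264 199.52583342]
 [365.         135.        ]
 [344.         136.        ]
 [361.5        146.5       ]
 [358.         149.5       ]
 [345.         150.5       ]
 [387.         151.5       ]
 [389.         150.        ]
 [346.         164.        ]
 [368.20689655 174.12068966]]
[ 0.42678096 -0.08552477  0.10701256] [0.61176615 0.07087805 0.12298729] 1413 0.1156102952781326
((515.5450439453125, 11.555793762207031), (170.2113037109375, 153.53428649902344), 72.6241683959961)
```

View pics/c1.png

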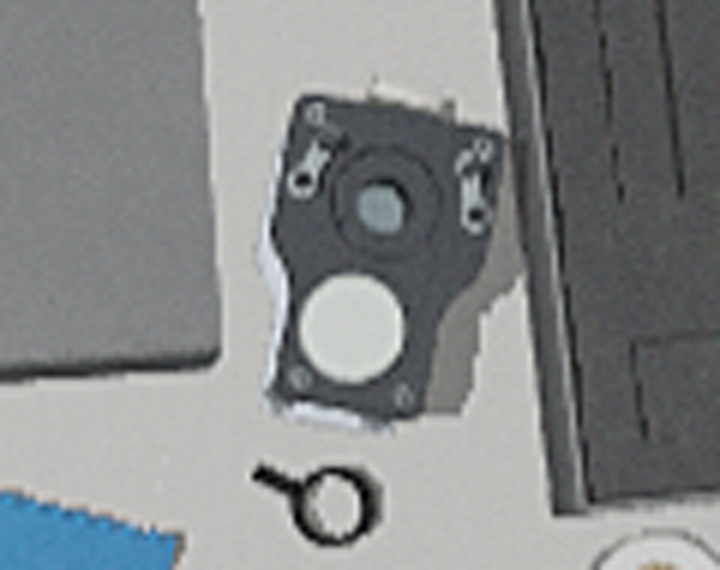

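The crop shows the nest pointing away from the robot and a little to the right. The aperture is at crop (383,209), the disc at (351,328), and the clip pivots at about (302,180) and (476,215), with both clips swung forward.

```bash
python3 - <<'E'
from h import *
z=np.load("top0.npz");im,d,T=z["im"],z["d"],z["T"];p=(*z["p"],T)
P=cloud(d,*p)
g=lambda u,v,h:ray(310+u/6-.4,120+v/6-.4,h,*p)
a=g(383,209,.112);L=g(302,180,.128);Rr=g(476,215,.128);D=ray(368.2,174.1,.127,*p)
print("seat",a,"L",L,"R",Rr,"disc",D,"yaw",np.arctan2(*(L-Rr)[1::-1])-np.pi/2,(L+Rr)/2,np.linalg.norm(L-Rr))
# height map around the route, excluding arm
for n in["scene0","top0"]:
    z=np.load(n+".npz");Q=cloud(z["d"],*z["p"],z["T"])
    for xa in np.arange(.2,.8,.1):
        print(n,round(xa,1),[ (round(float(q.max()),2) if len(q:=Q[(abs(Q[...,0]-xa)<.05)&(abs(Q[...,1]-y)<.05)][:,2]) else None) for y in np.arange(-.7,.3,.1)])
E
```

```text
seat [ 0.52737849 -0.02630057  0.112     ] L [0.53872564 0.01417174 0.128     ] R [ 0.52220606 -0.06860108  0.128     ] disc [ 0.46863724 -0.00927819  0.127     ] yaw -0.19698916283929768 [ 0.53046585 -0.02721467  0.128     ] 0.08440519071981405
scene0 0.2 [0.44, 0.47, 0.54, 0.57, None, 0.6, 0.6, 0.56, 0.37, 0.02]
scene0 0.3 [0.22, 0.44, 0.46, 0.13, 0.02, None, 0.59, 0.54, 0.02, 0.02]
scene0 0.4 [0.19, 0.19, 0.17, 0.13, None, None, 0.08, 0.13, 0.12, 0.12]
scene0 0.5 [0.13, 0.13, None, None, 0.29, 0.28, 0.14, 0.14, 0.12, 0.12]
scene0 0.6 [None, None, None, None, 0.29, 0.29, 0.12, 0.14, 0.12, 0.12]
scene0 0.7 [None, None, None, 0.0, 0.29, 0.29, 0.17, None, 0.12, 0.12]
scene0 0.8 [None, None, None, -0.0, None, 0.18, 0.12, None, None, 0.0]
top0 0.2 [0.29, 0.38, 0.55, 0.69, 0.78, 0.78, 0.72, 0.56, 0.37, 0.02]
top0 0.3 [0.23, 0.22, 0.49, 0.12, 0.77, 0.78, 0.72, 0.54, 1.33, 0.02]
top0 0.4 [0.21, 0.21, 0.17, 0.14, 0.3, 0.29, 0.08, 0.13, 0.02, 0.13]
top0 0.5 [0.14, 0.16, 0.19, 0.13, 0.3, 0.29, 0.15, 0.13, 0.13, 0.13]
top0 0.6 [0.15, 0.18, 0.18, 0.13, 0.3, 0.3, 0.13, 0.15, 0.13, 0.13]
top0 0.7 [0.14, 0.14, 0.14, 0.13, 0.3, 0.29, 0.17, 0.01, 0.13, 0.13]
top0 0.8 [0.01, 0.01, 0.01, 0.02, 0.01, 0.18, 0.14, 0.01, 0.01, 0.01]
```

```bash
python3 -m crank '{"translation":[[0,0,0.044],[0,0,0.044],[0,0,0.044],[0,0,0.044],[0,0,0.044],[0.03,0.034,0],[0.03,0.034,0],[0.03,0.034,0]],"twist":[[0,0,0],[0,0,0],[0,0,0],[0,0,0],[0,0,0],[0,0,0],[0,0,0],[0,0,0]],"gripper":[0.35,0.35,0.35,0.35,0.35,0.35,0.35,0.35]}'
python3 -m crank '{"translation":[[0.03,0.034,0],[0.03,0.034,0],[0.03,0.034,0],[0.03,0.034,0],[0.01,0.046,0],[0.01,0.046,0],[0.01,0.046,0],[0.01,0.046,0]],"twist":[[0,0,-5],[0,0,-5],[0,0,-5],[0,0,-5],[0,0,-5],[0,0,-5],[0,0,0],[0,0,0]],"gripper":[0.35,0.35,0.35,0.35,0.35,0.35,0.35,0.35]}'
```

```text
t: 0.9
eef_pos: [0.2948, -0.4875, 0.4299]
ee_rot: [-0.0, 0.986, 0.165, -0.0]
ft_force: [1.4, -0.2, -0.3]
opening: 0.0301
gripper_force: 0.0
t: 1.7
eef_pos: [0.4541, -0.1668, 0.4299]
ee_rot: [-0.0, 0.995, -0.095, -0.0]
ft_force: [0.7, -0.4, -0.3]
opening: 0.0301
gripper_force: 0.0
```

```bash
python3 -m crank '{"translation":[[0,0.046,0],[0,0.046,0],[0,0.046,0],[0,0.01,-0.035],[0,0,-0.04],[0,0,-0.04],[0,0,0]],"twist":[[0,0,0],[0,0,0],[0,0,0],[0,0,0],[0,0,0],[0,0,0],[0,0,0]],"gripper":[0.35,0.35,0.35,0.35,0.35,0.35,0.35]}'
python3 - <<'E'
from h import *
r=cam("wrist");np.savez("w0",im=r[0],d=r[1],p=np.array(r[2:5]),T=r[5]);cv2.imwrite("pics/w0.png",r[0][...,::-1]);print(r[5],r[2:5])
E
```

```text
t: 2.4
eef_pos: [0.4523, -0.0202, 0.3114]
ee_rot: [-0.0, 0.995, -0.095, -0.004]
ft_force: [-0.5, 0.0, 0.5]
opening: 0.0298
gripper_force: 0.0
[[-1.89260379e-01 -9.40323788e-01 -2.82792649e-01  5.24015149e-01]
 [-9.81926908e-01  1.81171543e-01  5.47395657e-02 -3.46995678e-02]
 [-2.38935215e-04  2.88041742e-01 -9.57617824e-01  4.75125037e-01]
 [ 0.00000000e+00  0.00000000e+00  0.00000000e+00  1.00000000e+00]] (np.float64(276.20594611052303), 318.18129412594755, 195.622623644527)
```

View pics/w0.png

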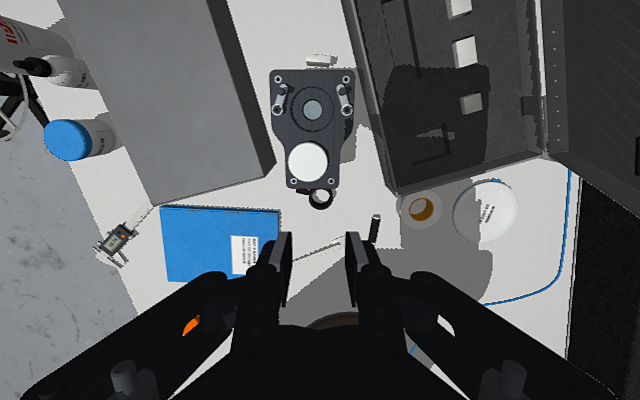

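The wrist view shows the nest almost square to the tool. The disc is at (308,161), the aperture at (313,110), and the clips are at about (280,98) and (346,100).

```bash
python3 - <<'E'
from h import *
z=np.load("w0.npz");im,d,T=z["im"],z["d"],z["T"];p=(*z["p"],T);P=cloud(d,*p)
g=cv2.cvtColor(im,cv2.COLOR_RGB2GRAY)
m=(g>195).astype(np.uint8);m[:138]=0;m[186:]=0;m[:,:284]=0;m[:,332:]=0
c,_=max(((c,0) for c in cv2.findContours(m,0,1)[0]),key=lambda t:cv2.contourArea(t[0]))
e=cv2.fitEllipse(c);print("disc",e,"top z",np.median(P[155:168,300:316,2]),ray(*e[0],.127,*p))
Q=P[60:195,260:365].reshape(-1,3);pl=Q[abs(Q[:,2]-.115)<.004];print("plate z",np.median(pl[:,2]))
r=cv2.minAreaRect(pl[:,:2].astype(np.float32)*1000);print(r)
cv2.imwrite("pics/c2.png",cv2.resize(im[65:195,255:370][...,::-1],None,fx=4.6,fy=4.6,interpolation=2))
E
```

```text
disc ((307.3157958984375, 161.8954315185547), (36.819522857666016, 37.60601043701172), 129.72314453125) top z 0.1273601864639213 [ 0.46772581 -0.00971728  0.127     ]
plate z 0.11542347294042052
((505.27301025390625, -16.99169921875), (111.68111419677734, 157.3695526123047), 69.19619750976562)
```

View pics/c2.png

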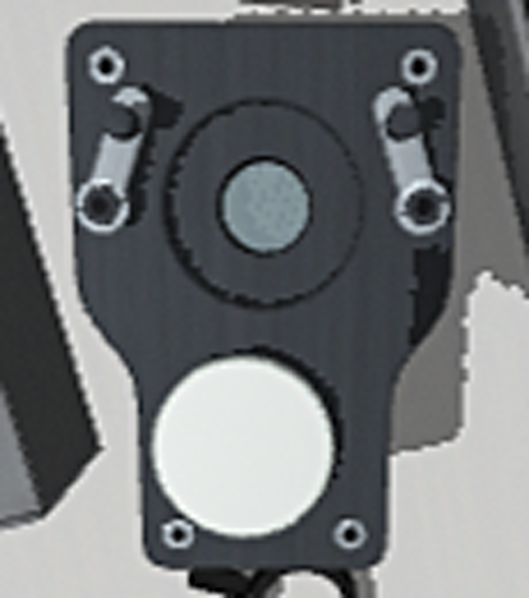

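```bash
python3 - <<'E'
from h import *
z=np.load("w0.npz");im,d,T=z["im"],z["d"],z["T"];p=(*z["p"],T);P=cloud(d,*p)
g=lambda x,y,h:ray(255+x/4.6-.4,65+y/4.6-.4,h,*p)
S=g(263.5,203,.115);A=g(265,206,.108);L=g(103,206,.1265);Rr=g(423,206,.1265)
print("rim",S,"apert",A,"L",L,"R",Rr,(L+Rr)/2,np.linalg.norm(L-Rr),"yaw",np.arctan2(*(L-Rr)[1::-1])-np.pi/2)
lp=g(126,120,.1445);rp=g(404,120,.1445);print("posts",lp,rp)
s=bot.read_state();M=q2R(s["ee_rot"]);print(s["eef_pos"],s["ee_rot"])
t=(P-s["eef_pos"])@M
F=t[225:330,230:400].reshape(-1,3);F=F[(abs(F[:,2])<.04)&(abs(F[:,0])<.04)&(abs(F[:,1])<.06)]
for sg in(1,-1):
    G=F[F[:,1]*sg>0];print(len(G),G.min(0),G.max(0)); 
    for zz in np.arange(-.03,.006,.005):
        H=G[abs(G[:,2]-zz)<.0025]
        if len(H):print(round(zz,3),len(H),H.min(0).round(4),H.max(0).round(4))
E
```

```text
rim [ 0.52997298 -0.02778152  0.115     ] apert [ 0.5292363  -0.02789882  0.108     ] L [0.53700456 0.01342646 0.1265    ] R [ 0.5211406  -0.06887833  0.1265    ] [ 0.52907258 -0.02772594  0.1265    ] 0.08381971109302383 yaw -0.19041136186380458
posts [0.55476905 0.00079987 0.1445    ] [ 0.54193668 -0.0657714   0.1445    ]
[ 0.45362129 -0.02054549  0.31431103] [-1.42623089e-04  9.95457176e-01 -9.51910891e-02 -1.90970708e-03]
490 [-0.01203052  0.01548647 -0.03998012] [ 0.01102744  0.02930025 -0.01914948]
-0.03 130 [-0.0105  0.0155 -0.0325] [ 0.011   0.0292 -0.0275]
-0.025 88 [-0.0108  0.0155 -0.0274] [ 0.0107  0.0276 -0.0226]
-0.02 31 [-0.0109  0.0155 -0.0224] [ 0.01    0.0223 -0.0191]
482 [-0.01135532 -0.02786638 -0.03997044] [ 0.01087902 -0.01409682 -0.01868722]
-0.03 134 [-0.0109 -0.0279 -0.0325] [ 0.0107 -0.0141 -0.0275]
-0.025 84 [-0.0109 -0.0263 -0.0274] [ 0.0107 -0.0141 -0.0225]
-0.02 30 [-0.0103 -0.0203 -0.0225] [ 0.01   -0.0141 -0.0187]
```

```bash
python3 -m crank '{"translation":[[-0.022,0.018,-0.02],[0,0,-0.04],[0,0,-0.04],[0,0,-0.04],[0,0,-0.03],[0,0,-0.022],[0,0,0],[0,0,0]],"twist":[[0,0,0],[0,0,0],[0,0,0],[0,0,0],[0,0,0],[0,0,0],[0,0,0],[0,0,0]],"gripper":[0.35,0.35,0.35,0.35,0.35,0.35,0.35,0.35]}'
cat > look.py <<'E'
from h import *
import sys
s=bot.read_state();r=cam("wrist");im,d=r[0],r[1];p=r[2:];P=cloud(d,*p);M=q2R(s["ee_rot"]);t=(P-s["eef_pos"])@M
print("tcp",s["eef_pos"].round(4),"ft",s["ft_force"].round(1))
O=np.array([.5293,-.0278,0]);yw=-.19;N=R.from_euler("z",yw).as_matrix();n=(P-O)@N
print("tcp nest",((s["eef_pos"]-O)@N).round(4))
F=(abs(t[...,0]-.006)<.007)&(abs(t[...,1])<.035)&(t[...,2]<-.005)&(t[...,2]>-.05)
for sg in(1,-1):
    G=P[F&(t[...,1]*sg>0)]
    if len(G):print("finger low z",np.percentile(G[:,2],2).round(4))
pl=(abs(n[...,2]-.115)<.004)&(n[...,0]>-.1)&(n[...,0]<.04)&(abs(n[...,1])<.035);print("plate",np.median(n[pl][:,2]).round(4))
w=(im.min(-1)>150)&(abs(n[...,1])<.034)&(n[...,2]>.112)&(n[...,2]<.135)&(n[...,0]<.028)&(n[...,0]>-.1)
w=(cv2.morphologyEx(w.astype(np.uint8),cv2.MORPH_OPEN,np.ones((5,5)))>0)
if w.sum()>50:
    q=n[w];A=np.c_[q[:,:2],np.ones(len(q))];pf=np.linalg.lstsq(A,q[:,2],rcond=None)[0]
    cn=max(cv2.findContours(w.astype(np.uint8),0,1)[0],key=cv2.contourArea)[:,0]
    c,rad=cv2.minEnclosingCircle(n[cn[:,1],cn[:,0],:2].astype(np.float32)*1000)
    print("disc nest mm",c,rad,"z",np.median(q[:,2]).round(4),"tilt",pf[:2].round(3))
if len(sys.argv)>1: cv2.imwrite("pics/%s.png"%sys.argv[1],im[...,::-1])
E
python3 look.py w1
```

```text
t: 3.25
eef_pos: [0.4336, -0.0031, 0.1246]
ee_rot: [0.0, 0.995, -0.095, 0.001]
ft_force: [0.1, -0.2, -0.1]
opening: 0.0298
gripper_force: 0.0
tcp [ 0.4336 -0.0031  0.1246] ft [ 0.1 -0.2 -0.1]
tcp nest [-0.0987  0.0062  0.1246]
finger low z 0.1502
finger low z 0.15
plate 0.1155
disc nest mm (-55.33567810058594, 13.503888130187988) 23.060625076293945 z 0.1274 tilt [-0.008 -0.014]
```

View pics/w1.png

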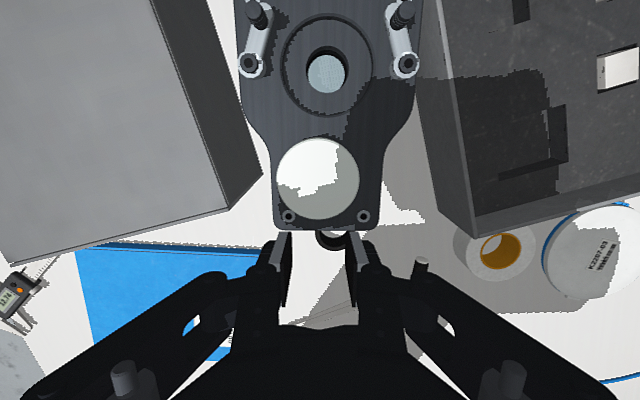

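The view shows the fingertips at (290,235) and (350,235), behind the disc at (318,179) and not yet level with it. The gripper's shadow covers part of the disc.

```bash
python3 - <<'E'
from h import *
s=bot.read_state();r=cam("wrist");P=cloud(r[1],*r[2:]);t=(P-s["eef_pos"])@q2R(s["ee_rot"])
for u in(289,351):
    for v in range(228,262,4):print(u,v,t[v,u].round(4),r[0][v,u])
print(bot.calibration("wrist"),s["ee_rot"],r[5])
E
```

```text
289 228 [-0.0019 -0.0192  0.0097] [73 78 85]
289 232 [ 0.0116 -0.015  -0.0277] [24 23 25]
289 236 [ 0.0112 -0.0146 -0.0317] [11 12 13]
289 240 [ 0.0112 -0.0141 -0.0365] [15 13 16]
289 244 [ 0.0096 -0.014  -0.038 ] [12 11 13]
289 248 [ 0.007  -0.0142 -0.0371] [15 12 15]
289 252 [ 0.0049 -0.0142 -0.0375] [13 13 14]
289 256 [ 0.0028 -0.0142 -0.0377] [15 13 13]
289 260 [ 0.0015 -0.0141 -0.0395] [17 15 17]
351 228 [-0.0015  0.0228  0.0089] [76 82 86]
351 232 [ 0.0117  0.0182 -0.0278] [86 91 95]
351 236 [ 0.0116  0.0177 -0.0327] [ 91  95 100]
351 240 [ 0.0115  0.0172 -0.0373] [46 49 51]
351 244 [ 0.0116  0.0166 -0.0419] [10 10 12]
351 248 [ 0.0116  0.0162 -0.0461] [13 13 14]
351 252 [ 0.0112  0.0158 -0.0493] [16 16 17]
351 256 [ 0.0098  0.0157 -0.0506] [15 15 16]
351 260 [ 0.0075  0.0158 -0.05  ] [17 16 17]
{'fov_y': 71.81639724341616, 'cx': 318.18129412594755, 'cy': 195.622623644527, 'hand_eye': array([[ 1.28895067e-05, -9.59889037e-01, -2.80380164e-01,
         7.18776443e-02],
       [ 9.99999929e-01,  1.17601875e-04, -3.56641652e-04,
         7.01755875e-04],
       [ 3.75309645e-04, -2.80380140e-01,  9.59888971e-01,
        -1.64339426e-01],
       [ 0.00000000e+00,  0.00000000e+00,  0.00000000e+00,
         1.00000000e+00]])} [ 1.37513371e-04  9.95444277e-01 -9.53353287e-02  1.35935521e-03] [[-1.89788714e-01 -9.43210732e-01 -2.72642181e-01  5.03615307e-01]
 [-9.81824890e-01  1.82222482e-01  5.30551886e-02 -1.72725463e-02]
 [-3.60688379e-04  2.77756155e-01 -9.60651544e-01  2.89431989e-01]
 [ 0.00000000e+00  0.00000000e+00  0.00000000e+00  1.00000000e+00]]
```

```bash
python3 -m crank '{"translation":[[0,0,-0.005],[0,0,-0.005],[0,0,0],[0,0,0]],"twist":[[0,0,0],[0,0,0],[0,0,0],[0,0,0]],"gripper":[0.35,0.35,0.35,0.35]}'
python3 - <<'E'
from h import *
s=bot.read_state();r=cam("wrist");P=cloud(r[1],*r[2:]);t=(P-s["eef_pos"])@q2R(s["ee_rot"])
print(s["eef_pos"],s["ft_force"])
m=(t[...,2]>-.045)&(P[...,2]>.119)&(abs(t[...,1])<.034)&(abs(t[...,0])<.016)
for z in np.arange(-.034,-.004,.002):
    k=m&(abs(t[...,2]-z)<.001)
    if k.any():
        q=t[k];print(round(z,3),k.sum(),q.min(0).round(4),q.max(0).round(4))
cv2.imwrite("pics/c3.png",cv2.resize(r[0][170:290,250:390][...,::-1],None,fx=5,fy=5,interpolation=2))
E
```

```text
t: 3.75
eef_pos: [0.4322, -0.0027, 0.1131]
ee_rot: [0.0, 0.995, -0.095, -0.0]
ft_force: [-0.5, 0.4, -0.2]
opening: 0.0299
gripper_force: 0.0
[ 0.43219025 -0.00270635  0.11311338] [-0.46919684  0.41602384 -0.24802848]
-0.034 109 [-0.0064 -0.0279 -0.035 ] [ 0.012   0.0291 -0.033 ]
-0.032 96 [-0.0102 -0.0271 -0.033 ] [ 0.012  0.029 -0.031]
-0.03 106 [-0.009 -0.026 -0.031] [ 0.012   0.0281 -0.0291]
-0.028 71 [-0.0092 -0.0258 -0.029 ] [ 0.0118  0.0275 -0.027 ]
-0.026 57 [-0.0101 -0.0206 -0.027 ] [ 0.0118  0.0221 -0.0251]
-0.024 31 [-0.0073 -0.0197 -0.025 ] [ 0.011   0.0214 -0.0231]
-0.022 9 [-0.0027 -0.0142 -0.0229] [ 0.0032  0.016  -0.0216]
-0.016 23 [ 0.0117 -0.011  -0.0156] [ 0.0155  0.0086 -0.015 ]
-0.014 248 [ 0.0109 -0.0139 -0.015 ] [ 0.016   0.0144 -0.013 ]
-0.012 17 [ 0.0107 -0.0124 -0.013 ] [ 0.0152  0.0151 -0.012 ]
```

View pics/c3.png

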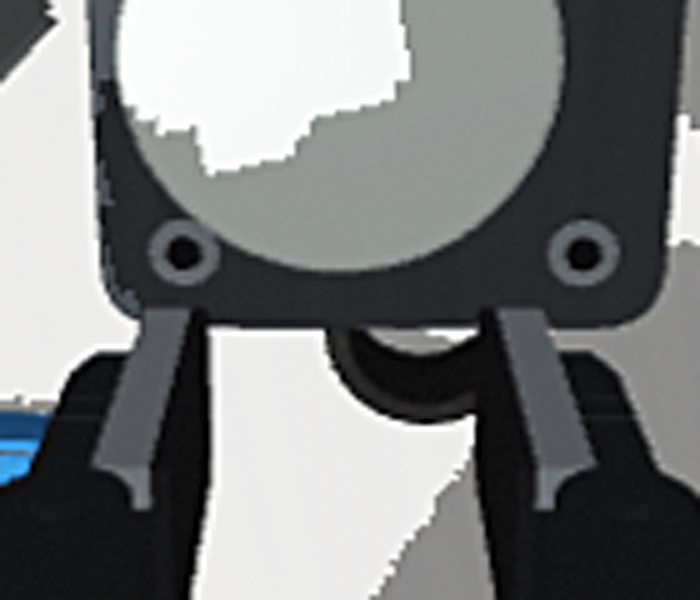

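The crop shows both pad tips at crop (170,310) and (520,310), just at the plate's rear edge and still clear above it. The disc's rear edge is at crop (340,270).

```bash
python3 -m crank '{"translation":[[0,0,-0.003],[0,0,0]],"twist":[[0,0,0],[0,0,0]],"gripper":[0.35,0.35]}' | egrep 'eef|ft'
python3 -m crank '{"translation":[[0,0,-0.002],[0,0,0]],"twist":[[0,0,0],[0,0,0]],"gripper":[0.35,0.35]}'| egrep 'eef|ft'
```

```text
eef_pos: [0.4321, -0.0027, 0.1098]
ft_force: [-0.0, -0.5, 0.3]
eef_pos: [0.4321, -0.0027, 0.1079]
ft_force: [-0.1, 0.0, -0.1]
```

```bash
python3 -m crank '{"translation":[[0,0,-0.002],[0,0,0]],"twist":[[0,0,0],[0,0,0]],"gripper":[0.35,0.35]}' | egrep 'eef|ft'
python3 -m crank '{"translation":[[0,0,-0.002],[0,0,0]],"twist":[[0,0,0],[0,0,0]],"gripper":[0.35,0.35]}'| egrep 'eef|ft'
```

```text
eef_pos: [0.4321, -0.0027, 0.1059]
ft_force: [-0.4, 0.1, 0.6]
eef_pos: [0.4321, -0.0027, 0.1039]
ft_force: [-0.6, 0.3, 0.0]
```

```bash
python3 - <<'E'
from h import *
s=bot.read_state();r=cam("wrist");P=cloud(r[1],*r[2:]);t=(P-s["eef_pos"])@q2R(s["ee_rot"])
print(s["eef_pos"],s["ft_force"])
m=(t[...,2]>-.045)&(abs(t[...,1])<.034)&(abs(t[...,1])>.013)&(abs(t[...,0])<.013)
for z in np.arange(-.034,.004,.002):
    k=m&(abs(t[...,2]-z)<.001)
    if k.any():
        q=t[k];print(round(z,3),k.sum(),q.min(0).round(4),q.max(0).round(4))
E
```

```text
[ 0.432126   -0.00271645  0.10393913] [-0.62888461  0.26884241  0.04075014]
-0.034 94 [-0.0059 -0.0275 -0.035 ] [ 0.0121  0.0292 -0.033 ]
-0.032 116 [-0.0101 -0.0271 -0.033 ] [ 0.0121  0.0284 -0.031 ]
-0.03 95 [-0.0089 -0.0254 -0.031 ] [ 0.0119  0.0278 -0.029 ]
-0.028 66 [-0.0009 -0.0258 -0.029 ] [ 0.0121  0.0274 -0.027 ]
-0.026 60 [-0.0098 -0.0205 -0.0269] [ 0.0117  0.0223 -0.025 ]
-0.024 26 [-0.0105 -0.0169 -0.0248] [ 0.011   0.017  -0.0231]
-0.022 12 [-0.0019 -0.0142 -0.0227] [ 0.0033  0.0159 -0.0216]
-0.014 21 [ 0.0039 -0.0285 -0.0138] [ 0.0128  0.0334 -0.013 ]
-0.012 836 [-0.0016 -0.0298 -0.013 ] [ 0.013  0.034 -0.011]
-0.01 156 [-0.0022 -0.0302 -0.011 ] [ 0.0126  0.0338 -0.0097]
```

```bash
python3 -m crank '{"translation":[[0,0,-0.003],[0,0,-0.002],[0,0,0]],"twist":[[0,0,0],[0,0,0],[0,0,0]],"gripper":[0.35,0.35,0.35]}' | egrep 'eef|ft'
python3 -m crank '{"translation":[[0,0,-0.002],[0,0,-0.001],[0,0,0]],"twist":[[0,0,0],[0,0,0],[0,0,0]],"gripper":[0.35,0.35,0.35]}'| egrep 'eef|ft'
sed -i 's/im.min(-1)>150/im.min(-1)>105/' look.py; python3 look.py
```

```text
eef_pos: [0.4321, -0.0027, 0.0988]
ft_force: [-0.5, 0.1, -0.5]
eef_pos: [0.4322, -0.0027, 0.096]
ft_force: [-0.2, 0.1, -0.4]
tcp [ 0.4322 -0.0027  0.096 ] ft [-0.2  0.1 -0.4]
tcp nest [-0.1001  0.0063  0.096 ]
finger low z 0.1146
finger low z 0.1145
plate 0.1155
disc nest mm (-66.25582122802734, 7.575549125671387) 27.291240692138672 z 0.1274 tilt [-0.006 -0.014]
```

```bash
python3 -m crank '{"translation":[[0,0,-0.001],[0,0,-0.001],[0.003,-0.0009,0],[0.003,-0.0009,0],[0.003,-0.0009,0],[0.003,-0.0009,0],[0.003,-0.0009,0],[0.003,-0.0009,0]],"twist":[[0,0,0],[0,0,0],[0,0,0],[0,0,0],[0,0,0],[0,0,0],[0,0,0],[0,0,0]],"gripper":[0.35,0.35,0.35,0.35,0.35,0.35,0.35,0.35]}' | egrep 'eef|ft'
python3 look.py
python3 -m crank '{"translation":[[0.003,-0.0009,0],[0.003,-0.0009,0],[0.003,-0.0009,0],[0.003,-0.0009,0],[0.003,-0.0009,0],[0.003,-0.0009,0],[0,0,0]],"twist":[[0,0,0],[0,0,0],[0,0,0],[0,0,0],[0,0,0],[0,0,0],[0,0,0]],"gripper":[0.35,0.35,0.35,0.35,0.35,0.35,0.35]}' | egrep 'eef|ft'
python3 look.py w2
```

```text
eef_pos: [0.4505, -0.0082, 0.0941]
ft_force: [-0.3, 0.1, -0.8]
tcp [ 0.4505 -0.0082  0.0941] ft [-0.3  0.1 -0.8]
tcp nest [-0.0811  0.0043  0.0941]
finger low z 0.1146
finger low z 0.1145
plate 0.1155
disc nest mm (-52.18202209472656, 3.80955171585083) 27.608596801757812 z 0.1274 tilt [-0.008 -0.009]
eef_pos: [0.4687, -0.0137, 0.0941]
ft_force: [-0.4, -0.2, 0.7]
tcp [ 0.4687 -0.0137  0.0941] ft [-0.4 -0.2  0.7]
tcp nest [-0.0622  0.0024  0.0941]
finger low z 0.1146
finger low z 0.1146
plate 0.1155
disc nest mm (-32.86949157714844, 2.4319281578063965) 27.59501838684082 z 0.1274 tilt [-0.009 -0.01 ]
```

View pics/w2.png

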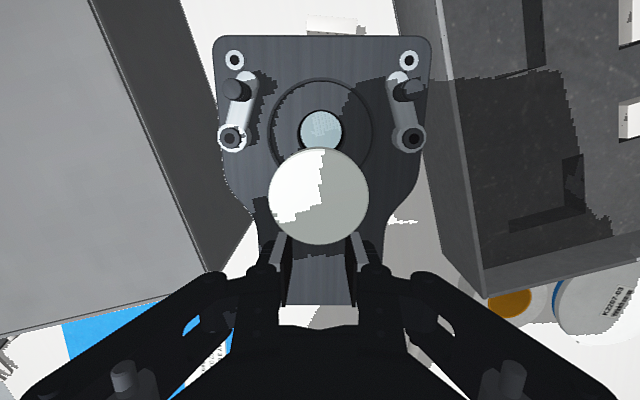

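The disc (318,196) sits centred between the fingertips and heads straight for the recess (321,128).

```bash
python3 -m crank '{"translation":[[0.003,-0.0008,0],[0.003,-0.0008,0],[0.003,-0.0008,0],[0.003,-0.0008,0],[0.003,-0.0008,0],[0.003,-0.0008,0],[0.002,-0.0006,0],[0.002,-0.0006,0]],"twist":[[0,0,0],[0,0,0],[0,0,0],[0,0,0],[0,0,0],[0,0,0],[0,0,0],[0,0,0]],"gripper":[0.35,0.35,0.35,0.35,0.35,0.35,0.35,0.35]}' | egrep 'eef|ft'
python3 look.py
python3 -m crank '{"translation":[[0.001,-0.0003,0],[0.001,-0.0003,0],[0.001,-0.0003,0],[0.001,-0.0003,0],[0.001,-0.0003,0],[0.001,-0.0003,0],[0,0,0]],"twist":[[0,0,0],[0,0,0],[0,0,0],[0,0,0],[0,0,0],[0,0,0],[0,0,0]],"gripper":[0.35,0.35,0.35,0.35,0.35,0.35,0.35]}' | egrep 'eef|ft'
python3 look.py
```

```text
eef_pos: [0.4903, -0.0195, 0.0941]
ft_force: [0.5, 0.1, 1.4]
tcp [ 0.4903 -0.0195  0.0941] ft [0.5 0.1 1.4]
tcp nest [-0.0398  0.0007  0.0941]
finger low z 0.1145
finger low z 0.1145
plate 0.1154
disc nest mm (-11.061344146728516, 0.9192759990692139) 27.76643180847168 z 0.1273 tilt [-0.02  -0.009]
eef_pos: [0.4964, -0.0214, 0.0941]
ft_force: [-0.1, 0.5, -0.4]
tcp [ 0.4964 -0.0214  0.0941] ft [-0.1  0.5 -0.4]
tcp nest [-0.0336  0.0001  0.0941]
finger low z 0.1146
finger low z 0.1145
plate 0.1154
disc nest mm (-2.9169321060180664, 1.308481216430664) 26.932788848876953 z 0.1238 tilt [-0.119 -0.045]
```

```bash
python3 -m crank '{"translation":[[0.0008,-0.0002,0],[0.0008,-0.0002,0],[0.0008,-0.0002,0],[0,0,0],[0,0,0]],"twist":[[0,0,0],[0,0,0],[0,0,0],[0,0,0],[0,0,0]],"gripper":[0.35,0.35,0.35,0.35,0.35]}' | egrep 'eef|ft'
python3 look.py w3
```

```text
eef_pos: [0.4986, -0.0219, 0.0941]
ft_force: [-0.2, -0.0, -0.1]
tcp [ 0.4986 -0.0219  0.0941] ft [-0.2 -0.  -0.1]
tcp nest [-0.0312 -0.      0.0941]
finger low z 0.1143
finger low z 0.1141
plate 0.1154
disc nest mm (-0.6084238290786743, 0.4951285123825073) 26.318416595458984 z 0.1204 tilt [ 0.007 -0.018]
```

View pics/w3.png

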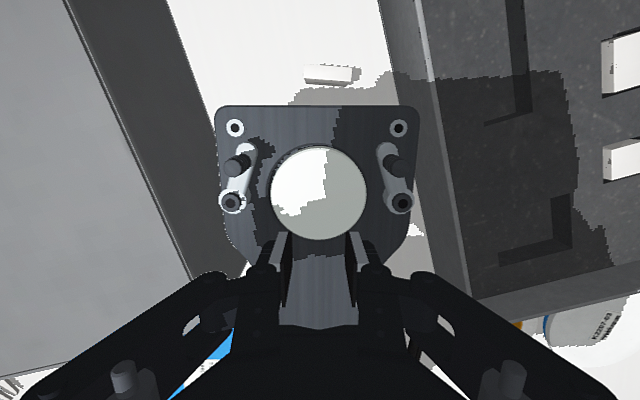

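The disc is seated flat in the recess: its top is at 0.1204 m with no tilt, centred at (318,193). The posts are at (237,163) and (397,165). Next I retreat, shut the fingers and measure the posts and tips.

```bash
python3 -m crank '{"translation":[[-0.004,0.001,0],[-0.01,0.002,0],[-0.02,0.004,0.03],[0,0,0.04],[0,0,0.03],[0,0,0],[0,0,0],[0,0,0]],"twist":[[0,0,0],[0,0,0],[0,0,0],[0,0,0],[0,0,0],[0,0,0],[0,0,0],[0,0,0]],"gripper":[0.35,0.35,0.35,0.35,0,0,0,0]}' | egrep 'eef|ft|open'
cat > posts.py <<'E'
from h import *
s=bot.read_state();r=cam("wrist");P=cloud(r[1],*r[2:]);t=(P-s["eef_pos"])@q2R(s["ee_rot"])
O=np.array([.5293,-.0278,0]);N=R.from_euler("z",-.19).as_matrix();n=(P-O)@N
print("tcp",s["eef_pos"].round(4),"nest",((s["eef_pos"]-O)@N).round(4),s["ee_rot"].round(4))
for sg in(1,-1):
    k=(abs(n[...,2]-.1445)<.003)&(n[...,1]*sg>.012)&(n[...,1]*sg<.045)&(n[...,0]>-.01)&(n[...,0]<.03)
    q=n[k];c=(q.min(0)+q.max(0))/2 if len(q) else np.zeros(3)
    print("post",sg,k.sum(),c.round(4),"ang",np.arctan2(c[0],.042-c[1]*sg).round(3), "ext",np.ptp(q,0) if len(q) else 0)
    for h in(.1275,):
        b=(abs(n[...,2]-.127)<.0025)&(n[...,1]*sg>.0)&(n[...,1]*sg<.06)&(abs(n[...,0])<.045)
        q=n[b];print(" bar",b.sum(),q.min(0).round(4) if len(q) else 0,q.max(0).round(4) if len(q) else 0)
dd=(np.hypot(n[...,0],n[...,1])<.02)&(abs(n[...,2]-.12)<.012);print("disc z",np.percentile(n[dd][:,2],[5,50,95]).round(4) if dd.any() else None)
m=(t[...,2]>-.045)&(abs(t[...,1])<.03)&(abs(t[...,0])<.013)&(P[...,2]>.15)
q=t[m]
for z in np.arange(-.034,.006,.003):
    k=abs(q[:,2]-z)<.0015
    if k.any():print(round(z,3),k.sum(),q[k].min(0).round(4),q[k].max(0).round(4))
E
python3 posts.py
```

```text
eef_pos: [0.4638, -0.0148, 0.1932]
ft_force: [0.2, -0.2, -0.3]
opening: -0.0001
tcp [ 0.4638 -0.0148  0.1932] nest [-0.0668  0.0004  0.1932] [-0.000e+00  9.955e-01 -9.530e-02 -9.000e-04]
post 1 102 [0.0196 0.0347 0.1447] ang 1.212 ext [0.00688189 0.00725896 0.00516573]
 bar 426 [-0.0068  0.0287  0.1246] [0.0281 0.0485 0.1295]
post -1 107 [ 0.0193 -0.0348  0.1439] ang 1.214 ext [0.00769267 0.00763323 0.00463945]
 bar 423 [-0.0069 -0.0485  0.1245] [ 0.0281 -0.0289  0.1295]
disc z [0.1193 0.1205 0.1216]
-0.034 129 [ 0.0069 -0.0124 -0.0355] [ 0.012   0.014  -0.0326]
-0.031 110 [ 0.0069 -0.0116 -0.0325] [ 0.0119  0.0137 -0.0295]
-0.028 74 [ 0.0069 -0.0107 -0.0295] [ 0.0119  0.0124 -0.0267]
-0.025 21 [ 0.011  -0.0049 -0.0265] [ 0.0117  0.0065 -0.0248]
```

```bash
python3 -m crank '{"translation":[[0.046,0.02,0],[0.046,0.02,0],[0,0,0],[0,0,-0.03],[0,0,-0.03],[0,0,-0.02],[0,0,-0.004],[0,0,0]],"twist":[[0,0,0],[0,0,0],[0,0,0],[0,0,0],[0,0,0],[0,0,0],[0,0,0],[0,0,0]],"gripper":[0,0,0,0,0,0,0,0]}' | egrep 'eef|ft'
python3 posts.py
```

```text
eef_pos: [0.5557, 0.0249, 0.1093]
ft_force: [-0.8, 0.2, 0.2]
tcp [0.5557 0.0249 0.1093] nest [0.016  0.0567 0.1093] [ 1.000e-04  9.954e-01 -9.530e-02 -1.100e-03]
post 1 239 [0.0201 0.0382 0.1445] ang 1.383 ext [0.00824001 0.01363648 0.00590015]
 bar 343 [-0.0002  0.0289  0.1245] [0.0289 0.0415 0.1295]
post -1 225 [ 0.0196 -0.035   0.1439] ang 1.226 ext [0.00794243 0.00875068 0.00473226]
 bar 693 [-0.0072 -0.0482  0.1246] [ 0.0287 -0.0281  0.1295]
disc z [0.1194 0.1204 0.1213]
```

```bash
python3 -m crank '{"translation":[[-0.0004,-0.002,0],[-0.0004,-0.002,0],[-0.0004,-0.002,0],[-0.0004,-0.002,0],[-0.0004,-0.002,0],[-0.0004,-0.002,0],[-0.0004,-0.002,0],[-0.0004,-0.002,0]],"twist":[[0,0,0],[0,0,0],[0,0,0],[0,0,0],[0,0,0],[0,0,0],[0,0,0],[0,0,0]],"gripper":[0,0,0,0,0,0,0,0]}' | egrep 'eef|ft'
python3 posts.py
```

```text
eef_pos: [0.5514, 0.0103, 0.1098]
ft_force: [-8.1, 19.3, 4.3]
tcp [0.5514 0.0103 0.1098] nest [0.0145 0.0416 0.1098] [-0.001   0.9954 -0.0957 -0.0021]
post 1 252 [0.0182 0.033  0.1444] ang 1.111 ext [0.01739758 0.02318885 0.00587089]
 bar 185 [0.0105 0.017  0.1247] [0.0197 0.028  0.1295]
post -1 219 [ 0.0194 -0.0351  0.144 ] ang 1.227 ext [0.00869704 0.00873957 0.00500555]
 bar 640 [-0.0075 -0.0484  0.1245] [ 0.0288 -0.0286  0.1295]
disc z [0.1195 0.1204 0.1213]
```

```bash
python3 -m crank '{"translation":[[0.0004,0.002,0],[0.0004,0.002,0],[0,0,0.02],[0,0,0.025],[0.013,-0.0255,0],[0,0,0],[0,0,0]],"twist":[[0,0,0],[0,0,0],[0,0,0],[0,0,0],[0,0,0],[0,0,0],[0,0,0]],"gripper":[0,0,0,0,0,0,0]}' | egrep 'eef|ft'
python3 posts.py; python3 look.py w4
```

```text
eef_pos: [0.5668, -0.0131, 0.1549]
ft_force: [-0.2, -1.0, -0.0]
tcp [ 0.5668 -0.0131  0.1549] nest [0.0341 0.0216 0.1549] [ 2.000e-04  9.954e-01 -9.580e-02 -1.000e-04]
post 1 0 [0. 0. 0.] ang 0.0 ext 0
 bar 66 [-0.0056  0.0419  0.1247] [0.0072 0.0484 0.1295]
post -1 117 [ 0.0199 -0.035   0.1437] ang 1.23 ext [0.00754244 0.00796683 0.00442922]
 bar 329 [-0.0074 -0.0485  0.1245] [ 0.0288 -0.0286  0.1295]
disc z [0.1193 0.1204 0.1214]
-0.034 122 [ 0.0069 -0.0125 -0.0355] [ 0.0121  0.014  -0.0325]
-0.031 114 [ 0.0066 -0.012  -0.0325] [ 0.0121  0.0132 -0.0295]
-0.028 73 [ 0.0067 -0.0102 -0.0294] [ 0.0121  0.0123 -0.0265]
-0.025 18 [ 0.0111 -0.0054 -0.0265] [ 0.0117  0.007  -0.0255]
tcp [ 0.5666 -0.0126  0.1547] ft [-0.5 -0.3  0.1]
tcp nest [0.0337 0.0219 0.1547]
finger low z 0.1813
finger low z 0.1815
plate 0.1154
disc nest mm (-0.613929271697998, -2.037177562713623) 26.512962341308594 z 0.1203 tilt [-0.027 -0.015]
```

View pics/w4.png

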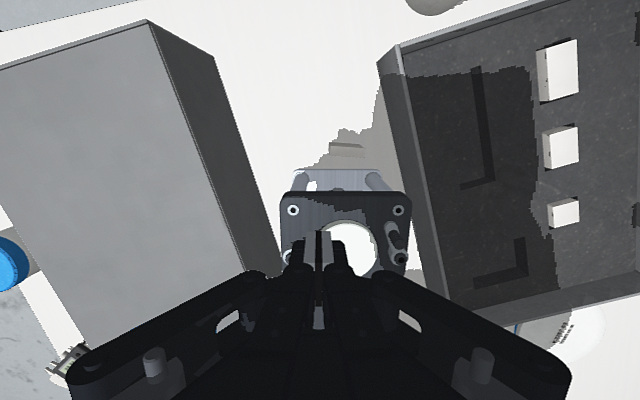

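The fingers hide the left post. The disc (348,248) is flat, the right clip is untouched, and the gauge block at (347,148) is undisturbed.

```bash
python3 -m crank '{"translation":[[0,0,-0.025],[0,0,-0.02],[0,0,0],[-0.002,0.0004,0],[-0.002,0.0004,0],[-0.002,0.0004,0],[-0.002,0.0004,0],[-0.002,0.0004,0]],"twist":[[0,0,0],[0,0,0],[0,0,0],[0,0,0],[0,0,0],[0,0,0],[0,0,0],[0,0,0]],"gripper":[0,0,0,0,0,0,0,0]}' | egrep 'eef|ft'
python3 -m crank '{"translation":[[-0.002,0.0004,0],[-0.002,0.0004,0]],"twist":[[0,0,0],[0,0,0]],"gripper":[0,0]}' | egrep 'eef|ft'
python3 posts.py
```

```text
eef_pos: [0.5577, -0.011, 0.1109]
ft_force: [5.1, -7.3, 0.6]
eef_pos: [0.5538, -0.0103, 0.1106]
ft_force: [3.4, -4.2, -0.0]
tcp [ 0.5538 -0.0103  0.1106] nest [0.0207 0.0218 0.1106] [ 4.000e-04  9.955e-01 -9.520e-02  1.300e-03]
post 1 82 [0.0281 0.0234 0.1445] ang 0.985 ext [0.00135204 0.02224592 0.00589976]
 bar 111 [-0.0023  0.0394  0.1245] [0.0072 0.0489 0.1294]
post -1 197 [ 0.0197 -0.0347  0.1438] ang 1.215 ext [0.00770849 0.00767604 0.00442914]
 bar 542 [-0.0072 -0.0487  0.1245] [ 0.0288 -0.0283  0.1294]
disc z [0.1194 0.1204 0.1213]
```

```bash
python3 -m crank '{"translation":[[0.006,-0.0012,0],[0.001,0.005,0],[-0.003,0.0006,0],[-0.003,0.0006,0],[-0.002,0.0004,0],[-0.002,0.0004,0]],"twist":[[0,0,0],[0,0,0],[0,0,0],[0,0,0],[0,0,0],[0,0,0]],"gripper":[0,0,0,0,0,0]}' | egrep 'eef|ft'
python3 -m crank '{"translation":[[-0.0015,0.0003,0],[-0.0015,0.0003,0]],"twist":[[0,0,0],[0,0,0]],"gripper":[0,0]}' | egrep 'eef|ft'
python3 posts.py|head -2
```

```text
eef_pos: [0.55, -0.0041, 0.1103]
ft_force: [2.3, -1.8, 0.4]
eef_pos: [0.5478, -0.0036, 0.1105]
ft_force: [9.4, -3.6, -2.5]
tcp [ 0.5478 -0.0036  0.1105] nest [0.0136 0.0272 0.1105] [ 2.000e-04  9.954e-01 -9.530e-02  1.300e-03]
post 1 253 [0.0231 0.0265 0.1445] ang 0.979 ext [0.00531193 0.02712565 0.00599136]
```

```bash
python3 -m crank '{"translation":[[-0.001,0.0002,0],[-0.001,0.0002,0]],"twist":[[0,0,0],[0,0,0]],"gripper":[0,0]}' | egrep 'eef|ft'
python3 -m crank '{"translation":[[0.006,-0.0012,0],[0.008,-0.0016,0],[0,0,0.04],[0,0,0.04],[-0.04,0,0],[-0.04,0,0],[0,0,0],[0,0,0]],"twist":[[0,0,0],[0,0,0],[0,0,0],[0,0,0],[0,0,0],[0,0,0],[0,0,0],[0,0,0]],"gripper":[0,0,0,0,0,0,0,0]}' | egrep 'eef|ft'
python3 posts.py
```

```text
eef_pos: [0.5476, -0.0035, 0.1107]
ft_force: [16.1, -4.8, -6.0]
eef_pos: [0.4789, -0.0057, 0.1906]
ft_force: [0.4, -0.7, 0.6]
tcp [ 0.4789 -0.0057  0.1906] nest [-0.0536  0.0122  0.1906] [-0.000e+00  9.954e-01 -9.540e-02  2.000e-04]
post 1 90 [1.000e-04 2.070e-02 1.441e-01] ang 0.005 ext [0.00725201 0.00744463 0.00527587]
 bar 372 [-0.0069  0.0116  0.1253] [0.0067 0.049  0.1295]
post -1 105 [ 0.0195 -0.035   0.1444] ang 1.225 ext [0.00702211 0.00775378 0.00467299]
 bar 415 [-0.0071 -0.049   0.1245] [ 0.028  -0.0287  0.1295]
disc z [0.1194 0.1205 0.1222]
-0.034 126 [ 0.0069 -0.0124 -0.0355] [ 0.0121  0.0141 -0.0326]
-0.031 111 [ 0.0069 -0.0121 -0.0325] [ 0.012   0.0132 -0.0295]
-0.028 72 [ 0.007  -0.0107 -0.0295] [ 0.0123  0.0112 -0.0265]
-0.025 24 [ 0.0106 -0.0054 -0.0265] [ 0.0117  0.0071 -0.0249]
```

```bash
python3 -m crank '{"translation":[[0.019,-0.027,0],[0.019,-0.027,0],[0.019,-0.027,0],[0,0,0],[0,0,-0.03],[0,0,-0.03],[0,0,-0.02],[0,0,0]],"twist":[[0,0,0],[0,0,0],[0,0,0],[0,0,0],[0,0,0],[0,0,0],[0,0,0],[0,0,0]],"gripper":[0,0,0,0,0,0,0,0]}' | egrep 'eef|ft'
python3 -m crank '{"translation":[[0.0004,0.002,0],[0.0004,0.002,0],[0.0004,0.002,0],[0.0004,0.002,0],[0.0004,0.002,0]],"twist":[[0,0,0],[0,0,0],[0,0,0],[0,0,0],[0,0,0]],"gripper":[0,0,0,0,0]}' | egrep 'eef|ft'
python3 -m crank '{"translation":[[0.0004,0.002,0],[0.0004,0.002,0]],"twist":[[0,0,0],[0,0,0]],"gripper":[0,0]}' | egrep 'eef|ft'
python3 posts.py | head -6
```

```text
eef_pos: [0.5352, -0.0862, 0.1075]
ft_force: [-0.4, 0.6, -0.2]
eef_pos: [0.5379, -0.0767, 0.1107]
ft_force: [-3.0, -3.4, 2.0]
eef_pos: [0.5382, -0.0728, 0.1102]
ft_force: [-7.3, -6.5, 2.8]
tcp [ 0.5382 -0.0728  0.1102] nest [ 0.0172 -0.0425  0.1102] [ 2.000e-04  9.955e-01 -9.510e-02 -6.000e-04]
post 1 191 [0.0003 0.0207 0.144 ] ang 0.014 ext [0.00809826 0.00798458 0.00491573]
 bar 715 [-0.0078  0.0116  0.1245] [0.0074 0.0488 0.1295]
post -1 251 [ 0.0201 -0.0338  0.1445] ang 1.182 ext [0.01841572 0.02166563 0.00589143]
 bar 188 [ 0.013  -0.03    0.1245] [ 0.0226 -0.0189  0.1292]
disc z [0.1196 0.1205 0.1268]
```

```bash
python3 -m crank '{"translation":[[-0.0004,-0.002,0],[-0.0004,-0.002,0],[0,0,0.02],[0,0,0.025],[0.022,0.0156,0],[0,0,0],[0,0,-0.025],[0,0,-0.02]],"twist":[[0,0,0],[0,0,0],[0,0,0],[0,0,0],[0,0,0],[0,0,0],[0,0,0],[0,0,0]],"gripper":[0,0,0,0,0,0,0,0]}' | egrep 'eef|ft'
python3 -m crank '{"translation":[[0,0,0],[-0.002,0.0004,0],[-0.002,0.0004,0],[-0.002,0.0004,0],[-0.002,0.0004,0],[-0.002,0.0004,0],[-0.002,0.0004,0],[-0.002,0.0004,0]],"twist":[[0,0,0],[0,0,0],[0,0,0],[0,0,0],[0,0,0],[0,0,0],[0,0,0],[0,0,0]],"gripper":[0,0,0,0,0,0,0,0]}' | egrep 'eef|ft'
python3 posts.py | head -6
```

```text
eef_pos: [0.5597, -0.0611, 0.1093]
ft_force: [0.4, 0.4, -0.4]
eef_pos: [0.5483, -0.0581, 0.1112]
ft_force: [7.6, 4.2, 2.2]
tcp [ 0.5483 -0.0581  0.1112] nest [ 0.0244 -0.0262  0.1112] [-2.000e-04  9.954e-01 -9.560e-02  3.100e-03]
post 1 0 [0. 0. 0.] ang 0.0 ext 0
 bar 463 [-0.0074  0.0165  0.1245] [0.0076 0.049  0.1295]
post -1 0 [0. 0. 0.] ang 0.0 ext 0
 bar 0 0 0
disc z [0.1194 0.1204 0.1215]
```

```bash
python3 -m crank '{"translation":[[-0.002,0.0004,0],[-0.002,0.0004,0],[-0.002,0.0004,0]],"twist":[[0,0,0],[0,0,0],[0,0,0]],"gripper":[0,0,0]}' | egrep 'eef|ft'
python3 -m crank '{"translation":[[-0.002,0.0004,0],[-0.002,0.0004,0]],"twist":[[0,0,0],[0,0,0]],"gripper":[0,0]}' | egrep 'eef|ft'
python3 -m crank '{"translation":[[0,0,0]],"twist":[[0,0,0]],"gripper":[0]}' | egrep 'eef|ft'
```

```text
eef_pos: [0.5401, -0.0571, 0.1105]
ft_force: [2.8, 1.1, 0.7]
eef_pos: [0.5371, -0.0567, 0.1105]
ft_force: [12.5, -0.9, -2.5]
eef_pos: [0.5373, -0.0568, 0.1105]
ft_force: [8.6, -0.3, -1.4]
```

```bash
python3 -m crank '{"translation":[[-0.001,0.0002,0],[-0.0005,0,0]],"twist":[[0,0,0],[0,0,0]],"gripper":[0,0]}' | egrep 'eef|ft'
python3 -m crank '{"translation":[[0.006,-0.0012,0],[0.008,-0.0016,0],[0,0,0.04],[0,0,0.04],[-0.04,0.03,0.02],[-0.04,0.01,0],[0,0,0],[0,0,0]],"twist":[[0,0,0],[0,0,0],[0,0,0],[0,0,0],[0,0,0],[0,0,0],[0,0,0],[0,0,0]],"gripper":[0,0,0,0,0,0,0,0]}' | egrep 't:|eef|ft'
python3 posts.py|head -6; python3 look.py w5
```

```text
eef_pos: [0.537, -0.0568, 0.1107]
ft_force: [15.0, -0.4, -3.3]
t: 20.15
eef_pos: [0.4709, -0.021, 0.2091]
ee_rot: [0.0, 0.995, -0.095, -0.0]
ft_force: [0.5, -0.7, 0.4]
tcp [ 0.4709 -0.021   0.2091] nest [-0.0586 -0.0043  0.2091] [ 1.000e-04  9.955e-01 -9.510e-02 -0.000e+00]
post 1 81 [-0.      0.0207  0.1441] ang -0.001 ext [0.0077823  0.00710351 0.00499322]
 bar 313 [-0.007   0.0117  0.1246] [0.0066 0.0485 0.1293]
post -1 81 [-0.0004 -0.0207  0.1441] ang -0.017 ext [0.00713863 0.00726394 0.00500849]
 bar 334 [-0.0071 -0.0484  0.1247] [ 0.0066 -0.0118  0.1295]
disc z [0.1193 0.1206 0.1269]
tcp [ 0.4717 -0.0213  0.2089] ft [ 0.2 -0.3 -0.2]
tcp nest [-0.0578 -0.0045  0.2089]
finger low z 0.2354
finger low z 0.2356
plate 0.1154
disc nest mm (0.37311598658561707, -0.7311410903930664) 24.93035888671875 z 0.1205 tilt [-0.006  0.004]
```

View pics/w5.png

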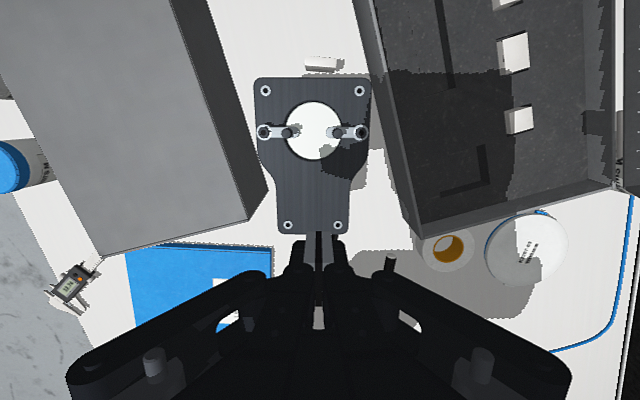

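The disc is flat in the recess at (313,130), and both clips lie straight across it, with posts at (288,132) and (340,132). The gauge block is still standing at (322,64), and the robot is clear of everything.

```bash
python3 -c "
from workcell import bot
print(bot.job_done())"
```

```text
the job is handed in; nothing more can be done
None
```

The job is handed in at about 20 s: the disc lies flat in the recess, both clips are closed over it against their stops, the gauge block looked undisturbed, and I did not check the loupe again after the first pushes.

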